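# Load the colour-coded reagent carrier

### The arm

A 6-joint arm with a two-finger parallel gripper is mounted at the origin on the work surface. World frame = base frame: x ahead of the robot, y to its left, z up, the work surface at z = 0. Lengths are in m, angles in rad, forces in N, time in s.
With the tool pointing down it reaches from about 0.325 to 0.775 m from the base axis. Payload 5.5 kg.
Tool frame: the origin (TCP) lies between the finger pads; the fingertips stand 22 mm ahead of it and the grasp point (between the pads) lies 3 mm ahead of it; z points along the fingers, y is the direction in which the jaws open and shut (so a half turn about z gives the same grasp; the last joint's range is limited). The gripper opens to 88 mm and grips with 3 to 60 N. Pads are 20 mm wide; open, the fingers measure 115 mm over their backs; the gripper's body (75 mm by 178 mm) begins 61 mm behind the grasp point.
Start: joints at [1.211, 0.091, 1.231, -0, 1.82, -0.057], TCP at [0.179, 0.573, 0.245] pointing down, gripper open.
Joint ranges: [-2.87, 2.87], [-0.86, 2.18], [0.17, 2.46], [-1.51, 4.65], [0.06, 2.69], [-2.65, 2.65]. Speed limits (rad/s): [2.57, 2.57, 3.01, 3.14, 3.14, 3.14].

### API

Orientations are given as a unit quaternion [w, x, y, z].
In Python, from cell import bot gives the robot as it stands. The module is installed in compiled form; this text tells all that it offers. Calls block until the motion is done:
- bot.move_to(position, orientation): joint-space move of the TCP to a pose.
- bot.move_linear(position, orientation=None, vel=0.15): straight line of the TCP; orientation=None keeps the orientation; vel is the mean speed in m/s.
- bot.goto_joints(angles): joint-space move.
- bot.gripper_to(opening): finger opening in m; the grip force is fixed at half the most; returns when the fingers have stopped.
- bot.pause(seconds).
- bot.ik(position, orientation): joint angles nearest the present ones, or None.
- bot.camera(name): name is "scene" or "top" or "wrist"; returns the picture (384x512x3 uint8, red, green, blue); there is no depth.
- bot.calibration(name): a dict with "fx", "fy", "cx", "cy" (pixels), "dist_coeffs" ([k1, k2, p1, p2, k3] as OpenCV has them; the pictures are not rectified), "T" (4x4, takes a point from camera to world coordinates); the wrist camera has in their place "hand_eye" (4x4, takes a point from camera to tool coordinates, whose origin is the TCP and whose axes are the flange's). Camera axes: x right, y down, z forward; pixel columns grow to the right and rows downward; lengths in m; the calibration is good to about 2 mm. A picture is of the moment at which its call begins: read the wrist's pose just before it. calibration takes no time and is no camera call.
A pose or a line that the arm cannot do raises bot.PlanningError and nothing moves.
- bot.sign_off(): hands the job in, once; it reports no verdict.
Readings, each from a call of its own:
- bot.read_time(): time.
- bot.read_joints(): joint angles.
- bot.read_dq(): joint speeds.
- bot.read_joint_torque(): joint torques, N m.
- bot.read_tcp_pos(): TCP position.
- bot.read_tool_rot(): TCP orientation.
- bot.read_force(): force on the tool from outside, world axes, zero at the start.
- bot.read_ft_torque(): the same for the moment, N m.
- bot.read_finger_gap(): finger opening in m.
Only numpy, scipy, OpenCV 4.12 (cv2) and the standard library are available. Lean on these libraries where they do the work, as an engineer would, in place of code of your own. Each camera call takes 0.05 s, during which the arm holds its last target.

### The job

Load the reagent carrier for the next run: pick out the four white bottles with purple, orange, green and blue caps and stand each one upright in the carrier bin of its cap's colour, setting it down rather than dropping it. Leave the brown bottle (its cap is purple too) and the white bottle with the dark grey cap standing where they are, and do not tip any bottle over.

Things in the scene. Friction and masses are not known exactly. Their poses are not given: they have to be found in the camera images.
- bottle_purple: White bottle with cap and label stripe in purple, to be loaded. Rigid screw-cap bottle, 110 mm high: round body 50 mm in diameter up to 62 mm above its foot, a shoulder sloping in to a thin neck (26 mm) at 75 mm, and a ribbed cap 32 mm in diameter from 84 to 110 mm, the place to grip from above. About 0.14 kg. Origin at the centre of its underside, z up. Starts standing on the bench.
- bottle_orange: White bottle with cap and label stripe in orange, to be loaded. Rigid screw-cap bottle, 110 mm high: round body 50 mm in diameter up to 62 mm above its foot, a shoulder sloping in to a thin neck (26 mm) at 75 mm, and a ribbed cap 32 mm in diameter from 84 to 110 mm, the place to grip from above. About 0.14 kg. Origin at the centre of its underside, z up. Starts standing on the bench.
- bottle_green: White bottle with cap and label stripe in green, to be loaded. Rigid screw-cap bottle, 110 mm high: round body 50 mm in diameter up to 62 mm above its foot, a shoulder sloping in to a thin neck (26 mm) at 75 mm, and a ribbed cap 32 mm in diameter from 84 to 110 mm, the place to grip from above. About 0.14 kg. Origin at the centre of its underside, z up. Starts standing on the bench.
- bottle_blue: White bottle with cap and label stripe in blue, to be loaded. Rigid screw-cap bottle, 110 mm high: round body 50 mm in diameter up to 62 mm above its foot, a shoulder sloping in to a thin neck (26 mm) at 75 mm, and a ribbed cap 32 mm in diameter from 84 to 110 mm, the place to grip from above. About 0.14 kg. Origin at the centre of its underside, z up. Starts standing on the bench.
- bin_purple: Purple open square bin, one of four lift-out bins sitting in a 2 by 2 block in the low aluminium carrier (bin centres 90 mm apart; any colour can be in any corner; carrier and bins do not move). 88 mm square outside, 80 mm inside, 36 mm high, floor 4 mm thick. Origin at the centre of its underside, 8 mm above the bench; x and y along its sides, z up.
- bin_orange: Orange open square bin, one of four lift-out bins sitting in a 2 by 2 block in the low aluminium carrier (bin centres 90 mm apart; any colour can be in any corner; carrier and bins do not move). 88 mm square outside, 80 mm inside, 36 mm high, floor 4 mm thick. Origin at the centre of its underside, 8 mm above the bench; x and y along its sides, z up.
- bin_green: Green open square bin, one of four lift-out bins sitting in a 2 by 2 block in the low aluminium carrier (bin centres 90 mm apart; any colour can be in any corner; carrier and bins do not move). 88 mm square outside, 80 mm inside, 36 mm high, floor 4 mm thick. Origin at the centre of its underside, 8 mm above the bench; x and y along its sides, z up.
- bin_blue: Blue open square bin, one of four lift-out bins sitting in a 2 by 2 block in the low aluminium carrier (bin centres 90 mm apart; any colour can be in any corner; carrier and bins do not move). 88 mm square outside, 80 mm inside, 36 mm high, floor 4 mm thick. Origin at the centre of its underside, 8 mm above the bench; x and y along its sides, z up.
- amber_bottle: Brown (amber) bottle, also with a purple cap: the stock bottle, not part of this load. Rigid screw-cap bottle, 110 mm high: round body 50 mm in diameter up to 62 mm above its foot, a shoulder sloping in to a thin neck (26 mm) at 75 mm, and a ribbed cap 32 mm in diameter from 84 to 110 mm, the place to grip from above. About 0.14 kg. Origin at the centre of its underside, z up. Stands on the bench among the others.
- grey_cap_bottle: White bottle with a dark grey cap: not part of this load, there is no bin for it. Rigid screw-cap bottle, 110 mm high: round body 50 mm in diameter up to 62 mm above its foot, a shoulder sloping in to a thin neck (26 mm) at 75 mm, and a ribbed cap 32 mm in diameter from 84 to 110 mm, the place to grip from above. About 0.14 kg. Origin at the centre of its underside, z up. Stands on the bench among the others.
Things that resemble listed ones, but are neither listed nor needed, are in the scene too. What is shaped like the bottle_orange but yellow is not meant. Leave any yellow look-alike of the bottle_purple alone.

How it is judged:
By the outcome, as a careful person would: the job done as asked, in the order asked, and still so for the second after the job is handed in, with the robot touching nothing.
It also fails if it takes over 104 s, if anything falls off the work surface, if the arm or the gripper's body presses on something with over 40 N, if the wrist force passes 120 N, or if a joint passes its speed limit or range.

## Working session

There is one attempt and no reset: what is moved stays moved. The work goes in short steps, each a Python script; the robot and the scene stay as the last script left them, time stands still between calls to the robot, and variables do not carry over. Pictures are saved under pics/ and viewed, and the job is handed in when it is done.

```bash
mkdir -p pics
python3 - <<'E'
from cell import bot
import cv2
for n in ["scene","top"]:
    im=bot.camera(n); cv2.imwrite(f"pics/{n}0.png",cv2.cvtColor(im,cv2.COLOR_RGB2BGR))
    c=bot.calibration(n); print(n,c)
print(bot.calibration("wrist"),bot.read_tool_rot(),bot.read_time())
E
```

```text
scene {'fx': 446.20239665370303, 'fy': 446.20239665370303, 'cx': 253.19059187988654, 'cy': 186.73890175884475, 'dist_coeffs': array([0.04578723, 0.        , 0.        , 0.        , 0.        ]), 'T': array([[-0.59046966,  0.6070426 , -0.53183161,  1.16726319],
       [ 0.80705643,  0.44221372, -0.39128884,  0.41715062],
       [-0.00234576, -0.6602623 , -0.75103142,  0.91590061],
       [ 0.        ,  0.        ,  0.        ,  1.        ]])}
top {'fx': 353.48166937734675, 'fy': 353.48166937734675, 'cx': 254.55711000860884, 'cy': 189.36561468845724, 'dist_coeffs': array([-0.03904504,  0.        ,  0.        ,  0.        ,  0.        ]), 'T': array([[ 0.04590714, -0.97698156,  0.2083256 ,  0.34977499],
       [-0.99894301, -0.04441262,  0.01184829, -0.0490244 ],
       [-0.00232328, -0.20864933, -0.97798776,  0.94857744],
       [ 0.        ,  0.        ,  0.        ,  1.        ]])}
{'fx': 300.41386266977383, 'fy': 300.41386266977383, 'cx': 260.1977388695603, 'cy': 195.15450977293122, 'dist_coeffs': array([-0.04092325,  0.        ,  0.        ,  0.        ,  0.        ]), 'hand_eye': array([[ 1.38620025e-03, -9.57114497e-01, -2.89706605e-01,
         7.95520796e-02],
       [ 9.99998789e-01,  1.12182273e-03,  1.07862839e-03,
        -5.84955059e-04],
       [-7.07371413e-04, -2.89707750e-01,  9.57114893e-01,
        -1.40428110e-01],
       [ 0.00000000e+00,  0.00000000e+00,  0.00000000e+00,
         1.00000000e+00]])} [-1.60756444e-04  1.50845368e-01  9.88556988e-01 -8.54839370e-04] 0.1
```

View pics/scene0.png

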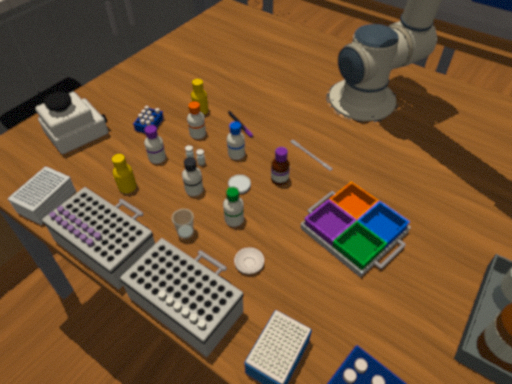

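View pics/top0.png

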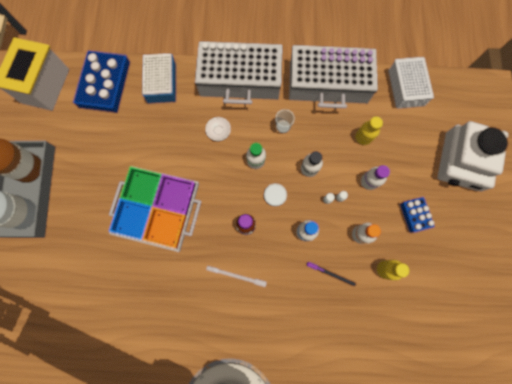

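Both views show everything. In the top view the caps are at about: purple (382,172), orange (372,230), green (256,149), blue (310,228), amber (245,220) and grey (316,158). The bins are green (142,187), purple (177,194), blue (131,219) and orange (165,228). Next I'll locate the caps and bins by colour mask and rays.

```bash
cat > h.py <<'E'
import numpy as np, cv2
from cell import bot
HUE={'purple':(130,150),'orange':(6,15),'green':(60,80),'blue':(103,118)}
def ray(c,uv,T=None):
    K=np.array([[c['fx'],0,c['cx']],[0,c['fy'],c['cy']],[0,0,1]])
    p=cv2.undistortPoints(np.array([[uv]],float),K,c['dist_coeffs'])[0,0]
    T=c['T'] if T is None else T
    return T[:3,3],T[:3,:3]@np.array([p[0],p[1],1])
def onplane(c,uv,z,T=None):
    o,d=ray(c,uv,T); return o+d*(z-o[2])/d[2]
def tri(c1,u1,c2,u2):
    A=np.zeros((3,3));b=np.zeros(3);rs=[ray(c1,u1),ray(c2,u2)]
    for o,d in rs:
        d=d/np.linalg.norm(d);P=np.eye(3)-np.outer(d,d);A+=P;b+=P@o
    x=np.linalg.solve(A,b)
    return x,max(np.linalg.norm(np.cross(x-o,d/np.linalg.norm(d))) for o,d in rs)
def blobs(im,col,smin=140,vmin=60,amin=25):
    h=cv2.cvtColor(im,cv2.COLOR_RGB2HSV);lo,hi=HUE[col]
    m=cv2.inRange(h,(lo,smin,vmin),(hi,255,255))
    n,l,s,ce=cv2.connectedComponentsWithStats(m)
    return sorted([(int(s[i,4]),ce[i].round(1).tolist(),s[i,:4].tolist()) for i in range(1,n) if s[i,4]>=amin],reverse=True),m
E
python3 - <<'E'
from h import *
for n in ["scene","top"]:
    im=cv2.cvtColor(cv2.imread(f"pics/{n}0.png"),cv2.COLOR_BGR2RGB); h=cv2.cvtColor(im,cv2.COLOR_RGB2HSV)
    if n=="top":
        for uv in [(382,172),(374,230),(256,149),(310,228),(245,220),(316,157),(142,187),(177,194),(131,219),(165,228)]: print(uv,h[uv[1],uv[0]])
    for c in HUE: print(n,c,[b[:3] for b in blobs(im,c)[0]][:6])
E
```

```text
scene purple [(1093, [328.3, 220.6], [306, 200, 49, 43]), (129, [150.4, 130.6], [144, 125, 13, 13]), (118, [280.9, 153.6], [276, 148, 11, 13])]
scene orange [(112581, [275.9, 200.7], [0, 0, 512, 384]), (269, [506.7, 318.6], [499, 303, 13, 34]), (97, [207.9, 264.2], [199, 258, 19, 14]), (66, [126.3, 210.3], [119, 206, 15, 10]), (59, [388.9, 252.4], [379, 244, 20, 19]), (25, [11.4, 247.6], [7, 243, 9, 9])]
scene green [(1061, [359.5, 245.2], [333, 221, 54, 46]), (99, [232.3, 192.6], [227, 188, 12, 12])]
scene blue [(1093, [384.3, 221.9], [358, 202, 51, 45]), (978, [364.2, 369.9], [328, 347, 77, 37]), (166, [258.7, 375.1], [246, 364, 33, 20]), (123, [235.2, 127.3], [230, 121, 12, 14]), (68, [155.8, 116.7], [151, 111, 11, 14]), (57, [139.2, 124.7], [134, 119, 12, 13])]
(382, 172) [145 144 168]
(374, 230) [ 15 206 223]
(256, 149) [ 67 176 154]
(310, 228) [104 199 201]
(245, 220) [145 133 172]
(316, 157) [173  14  73]
(142, 187) [ 67 183 152]
(177, 194) [145 142 167]
(131, 219) [105 222 193]
(165, 228) [ 15 216 223]
top purple [(962, [174.0, 193.9], [155, 176, 39, 37]), (80, [381.1, 171.8], [376, 167, 12, 11]), (30, [241.4, 223.0], [238, 217, 11, 11])]
top orange [(150709, [262.7, 206.8], [0, 0, 512, 384]), (1083, [163.3, 227.0], [143, 208, 43, 40]), (173, [33.2, 171.2], [21, 156, 19, 26]), (38, [190.9, 217.3], [187, 204, 9, 27])]
top green [(967, [140.2, 186.1], [121, 168, 39, 37]), (95, [255.5, 149.1], [251, 144, 10, 11])]
top blue [(1487, [102.7, 84.1], [75, 53, 53, 58]), (1032, [129.7, 218.5], [110, 199, 40, 39]), (232, [413.0, 218.1], [402, 202, 27, 29]), (141, [160.4, 97.6], [146, 93, 28, 9]), (114, [310.6, 227.7], [305, 222, 13, 12])]
```

Run:
```python
from h import *
I={n:cv2.cvtColor(cv2.imread(f"pics/{n}0.png"),cv2.COLOR_BGR2RGB) for n in ["scene","top"]}
C={n:bot.calibration(n) for n in I}
par={'purple':(115,60),'orange':(190,190),'green':(140,60),'blue':(140,60)}
for c in HUE:
    for n in I: print(n,c,blobs(I[n],c,*par[c])[0][:5])
pairs={'purple':((150.4,130.6),(381.1,171.8)),'amber':((280.9,153.6),(245,220)),'green':((232.3,192.6),(255.5,149.1)),'blue':((235.2,127.3),(310.6,227.7)),'orange':((194,107),(373,230)),'grey':((190,163),(316,158)),
 'ylo':((121,160),(373,125)),'yhi':((198,84),(400,270))}
for k,(s,t) in pairs.items():
    x,e=tri(C['scene'],s,C['top'],t); print(k,x.round(4),round(e,4),onplane(C['top'],t,.103).round(4),'r',round(np.hypot(*x[:2]),3))
# bins: rim colored blob centre; corners of hull at rim z=.044
h=[]
for c in HUE:
    b,m=blobs(I['top'],c,*par[c])
    B=max([q for q in b if 100<q[1][0]<200 and 160<q[1][1]<250])
    n,l=cv2.connectedComponents(m); lab=l[int(B[1][1]),int(B[1][0])]
    ys,xs=np.where(l==lab); pts=np.c_[xs,ys].astype(np.float32)
    w=np.array([onplane(C['top'],p,.044)[:2] for p in pts]).astype(np.float32)
    r=cv2.minAreaRect(w*1000); print(c,'rim rect mm',r)
```

```text
scene purple [(1129, [328.3, 220.7], [305, 200, 50, 44]), (133, [150.4, 130.7], [144, 125, 13, 14]), (120, [280.8, 153.7], [276, 148, 11, 13])]
top purple [(1056, [174.0, 194.0], [154, 176, 40, 38]), (141, [244.8, 221.0], [238, 215, 14, 13]), (121, [381.8, 171.7], [376, 166, 13, 12]), (35, [313.3, 265.8], [308, 263, 14, 7])]
scene orange [(413, [353.8, 205.4], [338, 194, 34, 24]), (50, [193.4, 104.4], [189, 102, 10, 6])]
top orange [(833, [164.6, 227.2], [147, 209, 35, 37]), (106, [374.0, 230.4], [368, 225, 13, 11])]
scene green [(1061, [359.5, 245.2], [333, 221, 54, 46]), (99, [232.3, 192.6], [227, 188, 12, 12])]
top green [(967, [140.2, 186.1], [121, 168, 39, 37]), (95, [255.5, 149.1], [251, 144, 10, 11])]
scene blue [(1093, [384.3, 221.9], [358, 202, 51, 45]), (978, [364.2, 369.9], [328, 347, 77, 37]), (166, [258.7, 375.1], [246, 364, 33, 20]), (123, [235.2, 127.3], [230, 121, 12, 14]), (68, [155.8, 116.7], [151, 111, 11, 14])]
top blue [(1487, [102.7, 84.1], [75, 53, 53, 58]), (1032, [129.7, 218.5], [110, 199, 40, 39]), (232, [413.0, 218.1], [402, 202, 27, 29]), (141, [160.4, 97.
[... 419 characters left out ...]
03 ] r 0.551
grey [ 0.618  -0.1885  0.0977] 0.0008 [ 0.6168 -0.1883  0.103 ] r 0.646
ylo [ 0.7143 -0.3359  0.0985] 0.0008 [ 0.7118 -0.3337  0.103 ] r 0.789
yhi [ 0.3518 -0.3904  0.0992] 0.0002 [ 0.3519 -0.3891  0.103 ] r 0.526
purple rim rect mm ((521.2478637695312, 172.1315460205078), (88.60338592529297, 83.73824310302734), 78.60050964355469)
orange rim rect mm ((432.55389404296875, 186.1781463623047), (74.46165466308594, 80.86720275878906), 78.99853515625)
green rim rect mm ((537.9774780273438, 263.05255126953125), (82.59745788574219, 83.92050170898438), 78.52619171142578)
blue rim rect mm ((451.13360595703125, 281.48590087890625), (84.55427551269531, 84.67622375488281), 78.52172088623047)
```

```bash
cat >> h.py <<'E'
Q=np.array([0,0,1.,0])
from scipy.spatial.transform import Rotation as Rn
par={'purple':(105,60),'orange':(190,190),'green':(140,60),'blue':(140,60)}
def wristT():
    q=bot.read_tool_rot();T=np.eye(4);T[:3,:3]=Rn.from_quat([q[1],q[2],q[3],q[0]]).as_matrix();T[:3,3]=bot.read_tcp_pos()
    return T@bot.calibration('wrist')['hand_eye']
def wlook(name):
    T=wristT();im=bot.camera('wrist');cv2.imwrite(f'pics/{name}.png',cv2.cvtColor(im,cv2.COLOR_RGB2BGR));return im,T
E
python3 - <<'E'
from h import *
print(bot.ik([0.40,0.227,0.30],Q))
bot.move_to([0.40,0.227,0.30],Q); print(bot.read_time())
im,T=wlook('w_carrier'); np.save('T_carrier.npy',T)
c=bot.calibration('wrist')
for col in HUE:
    b,m=blobs(im,col,*par[col],amin=500); print(col,b[:2])
    n,l=cv2.connectedComponents(m); 
    if not b: continue
    sizes=np.bincount(l.ravel());sizes[0]=0;lab=sizes.argmax()
    ys,xs=np.where(l==lab)
    w=np.array([onplane(c,p,.044,T)[:2] for p in np.c_[xs,ys].astype(float)[::3]]).astype(np.float32)
    print(cv2.minAreaRect(w*1000))
E
```

```text
[ 4.42186618e-01 -2.64227624e-01  1.46708280e+00 -4.44089210e-16
  1.93873748e+00 -1.12860971e+00]
1.6333
purple [(3160, [224.8, 249.1], [191, 217, 69, 64])]
((523.361083984375, 174.66299438476562), (88.08512115478516, 88.17526245117188), 78.87100219726562)
orange []
green [(2281, [288.6, 256.9], [251, 231, 69, 59])]
((539.857177734375, 262.971435546875), (86.8079833984375, 87.36732482910156), 78.92224884033203)
blue [(2833, [304.7, 206.0], [262, 173, 75, 65])]
((450.4503479003906, 280.5982971191406), (87.27411651611328, 92.73108673095703), 78.86878967285156)
```

View pics/w_carrier.png

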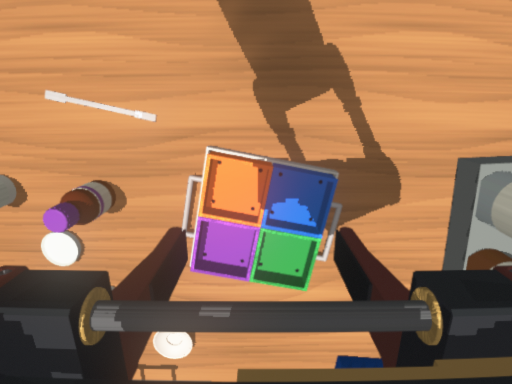

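```bash
cat >> h.py <<'E'
B={'purple':(.5902,-.3528),'orange':(.4432,-.3272),'green':(.6343,-.0368),'blue':(.4425,-.1773)}
cen=np.array([.4866,.2272]);a=np.radians(78.8);e1=np.array([np.cos(a),np.sin(a)]);e2=np.array([e1[1],-e1[0]])
BIN={'purple':cen+.045*(e2-e1),'green':cen+.045*(e1+e2),'blue':cen+.045*(e1-e2),'orange':cen-.045*(e1+e2)}
def hover(col,z=0.28):
    x,y=B[col];bot.move_to([x,y,z],Q)
    im,T=wlook(f'w_{col}');c=bot.calibration('wrist')
    b,m=blobs(im,col,*par[col],amin=150)
    # predicted pixel for cap centre
    p=np.linalg.inv(T)@[x,y,.105,1];u=np.array([c['fx']*p[0]/p[2]+c['cx'],c['fy']*p[1]/p[2]+c['cy']])
    b=[q for q in b if np.hypot(*(np.array(q[1])-u))<50]
    print(col,'pred px',u.round(1),'blobs',b)
    for q in b[:2]: print(' world at z=.105',onplane(c,q[1],.105,T).round(4))
    print('t',bot.read_time())
E
python3 - <<'E'
from h import *
print({k:v.round(4).tolist() for k,v in BIN.items()})
hover('purple')
E
```

```text
{'purple': [0.522, 0.1743], 'green': [0.5395, 0.2626], 'blue': [0.4512, 0.2801], 'orange': [0.4337, 0.1918]}
purple pred px [259.4 180.4] blobs [(159, [262.9, 185.2], [253, 176, 18, 18])]
 world at z=.105 [ 0.5956 -0.3489  0.105 ]
t 3.9167
```

View pics/w_purple.png

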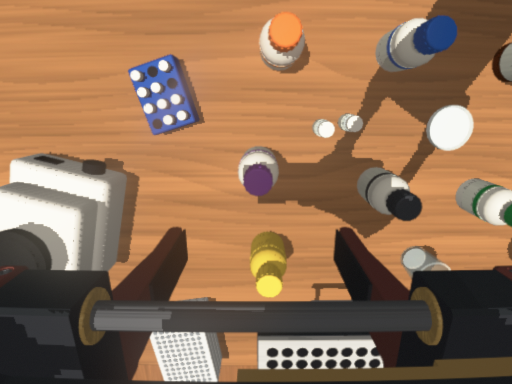

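The wrist view shows the white purple-cap bottle between the open fingers, with its shadowed cap centred at about (258,180). My prediction was (259,180). The mask only caught part of the shaded cap, so I'll relax it.

Run:
```python
from h import *
im=cv2.cvtColor(cv2.imread('pics/w_purple.png'),cv2.COLOR_BGR2RGB);h=cv2.cvtColor(im,cv2.COLOR_RGB2HSV)
print(h[180,250:268:4])
T=wristT();c=bot.calibration('wrist')
for v in (20,30):
    b,m=blobs(im,'purple',70,v,100);print(b)
    q=[x for x in b if abs(x[1][0]-258)<20][0]; bx=q[2]
    print(onplane(c,q[1],.105,T).round(4),onplane(c,(bx[0]+bx[2]/2-.5,bx[1]+bx[3]/2-.5),.105,T).round(4))
```

```text
[[149 104 101]
 [149 104 101]
 [149 104 101]
 [148 106 101]
 [148 107 100]]
[(518, [258.4, 180.8], [246, 166, 26, 29])]
[ 0.5907 -0.3538  0.105 ] [ 0.5898 -0.3537  0.105 ]
[(518, [258.4, 180.8], [246, 166, 26, 29])]
[ 0.5907 -0.3538  0.105 ] [ 0.5898 -0.3537  0.105 ]
```

```bash
cat >> h.py <<'E'
HUE['purple']=(130,155)
par={'purple':(70,20),'orange':(170,120),'green':(120,30),'blue':(140,50)}
def pick(x,y):
    bot.gripper_to(.06)
    bot.move_linear([x,y,.100],vel=.15)
    bot.gripper_to(.02)
    print('gap',bot.read_finger_gap(),'F',np.round(bot.read_force(),2))
    bot.move_linear([x,y,.28],vel=.15)
    print('lifted gap',bot.read_finger_gap(),'F',np.round(bot.read_force(),2),'t',bot.read_time())
E
python3 - <<'E'
from h import *
pick(.5902,-.3533)
im,T=wlook('w_purple_held')
E
```

```text
gap 0.031689143311274974 F [ 0.17 -0.97  0.26]
lifted gap 0.03143511968438775 F [-0.11 -0.8  -2.28] t 7.8
```

View pics/w_purple_held.png

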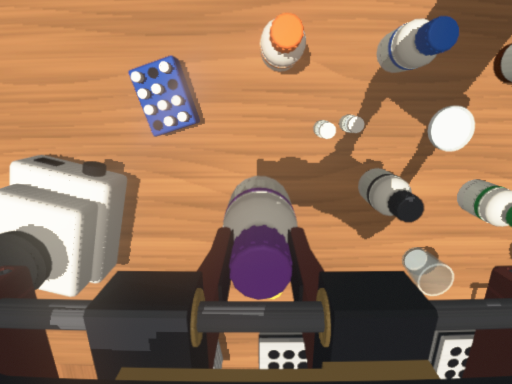

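The white purple bottle is held upright between the fingers: cap at (260,262), and the grip gap of 31.5 mm matches the 32 mm cap. Placing it now, feeling for the bin floor.

```bash
cat >> h.py <<'E'
def place(col):
    x,y=BIN[col];bot.move_to([x,y,.28],Q)
    F0=bot.read_force()[2]
    bot.move_linear([x,y,.150],vel=.15);bot.move_linear([x,y,.117],vel=.06)
    for z in (.115,.114,.113,.112,.111,.110,.109):
        bot.move_linear([x,y,z],vel=.02);f=bot.read_force()[2]
        print(z,round(f-F0,2),end=' ')
        if f-F0>1.2: break
    bot.gripper_to(.052); bot.pause(.15)
    print('\nreleased F',np.round(bot.read_force(),2))
    bot.move_linear([x,y,.28],vel=.15); print('t',bot.read_time())
E
python3 - <<'E'
from h import *
place('purple')
hover('orange')
im=bot.camera('top');cv2.imwrite('pics/top1.png',cv2.cvtColor(im,cv2.COLOR_RGB2BGR))
E
```

```text
0.115 1.07 0.114 0.29 0.113 0.69 0.112 0.49 0.111 7.2 
released F [-0.26  0.68  0.58]
t 14.7
orange pred px [259.7 180.7] blobs [(674, [258.7, 179.6], [245, 164, 28, 32])]
 world at z=.105 [ 0.442  -0.3283  0.105 ]
t 16.5917
```

View pics/top1.png

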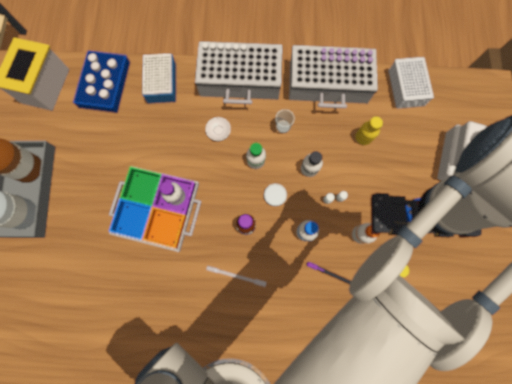

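View pics/w_orange.png

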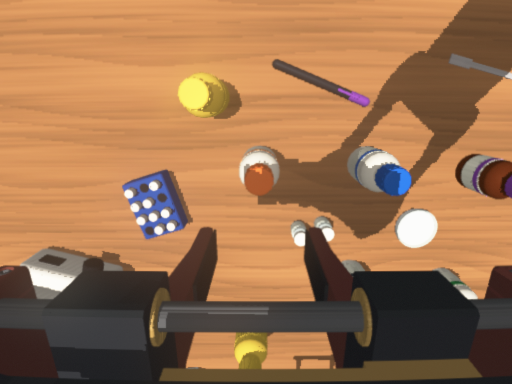

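The top view shows the purple bottle upright in the purple bin, at (170,190). The wrist view has the orange cap at (259,180), within 1.5 mm of the triangulated position. Next is orange.

Run:
```python
from h import *
pick(.4427,-.3277)
wlook('w_orange_held')
place('orange')
hover('green')
im=bot.camera('top');cv2.imwrite('pics/top2.png',cv2.cvtColor(im,cv2.COLOR_RGB2BGR))
```

```text
gap 0.03137049288671071 F [ 0.66 -0.68  0.9 ]
lifted gap 0.03142321532107513 F [ 0.59 -0.65 -1.53] t 20.275
0.115 -0.71 0.114 -1.62 0.113 -1.05 0.112 0.23 0.111 6.38 
released F [-0.65 -0.29 -0.23]
t 27.1333
green pred px [259.3 181.3] blobs []
t 28.35
```

View pics/top2.png

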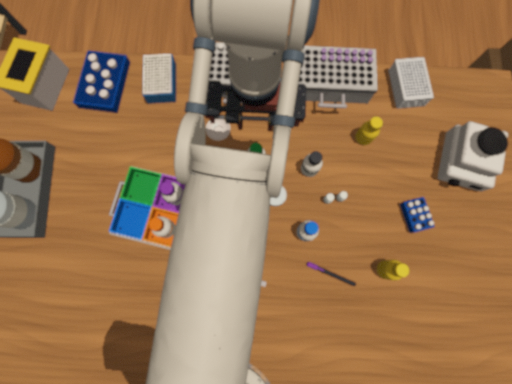

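View pics/w_green.png

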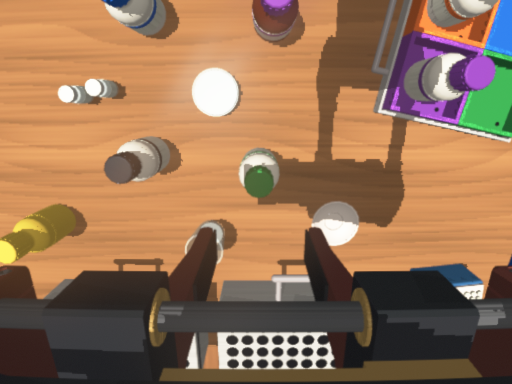

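Orange stands in its bin at (160,227). The green cap is at (259,181) in the wrist view, as predicted; the mask missed it because of shade.

Run:
```python
from h import *
pick(.6343,-.0373)
wlook('w_green_held')
place('green')
hover('blue')
im=bot.camera('top');cv2.imwrite('pics/top3.png',cv2.cvtColor(im,cv2.COLOR_RGB2BGR))
```

```text
gap 0.03137689469454066 F [0.08 0.38 1.26]
lifted gap 0.03162124739026568 F [-0.29  0.01 -1.66] t 32.0333
0.115 -0.52 0.114 0.75 0.113 1.23 
released F [ 1.56 -0.04  0.1 ]
t 37.7
blue pred px [259.9 180.8] blobs []
t 39.4
```

View pics/top3.png

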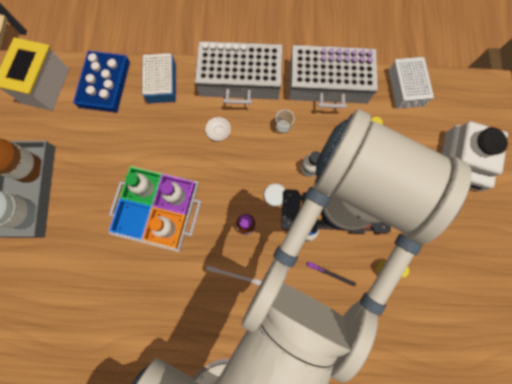

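View pics/w_blue.png

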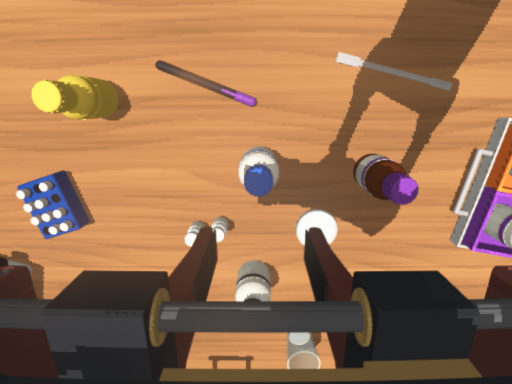

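Green is standing in its bin at (137,185). It was let go at z=0.113 because noise tripped the threshold, about 1 mm above where the others touched, so I'm raising the threshold for blue. The blue cap is at (259,181), as predicted.

```bash
sed -i 's/f-F0>1.2/f-F0>3.0/' h.py
python3 - <<'E'
from h import *
pick(.4422,-.1778)
wlook('w_blue_held')
place('blue')
bot.move_to([.40,-.25,.30],Q)
for n in('top','scene'):
    im=bot.camera(n);cv2.imwrite(f'pics/{n}4.png',cv2.cvtColor(im,cv2.COLOR_RGB2BGR))
print(bot.read_time())
E
```

```text
gap 0.03150933230495207 F [-0.16 -0.59 -0.13]
lifted gap 0.03171621799453119 F [ 0.19 -0.2  -1.88] t 43.0833
0.115 1.63 0.114 0.63 0.113 1.76 0.112 3.0 
released F [ 0.37 -0.18  0.02]
t 49.475
51.5
```

View pics/top4.png

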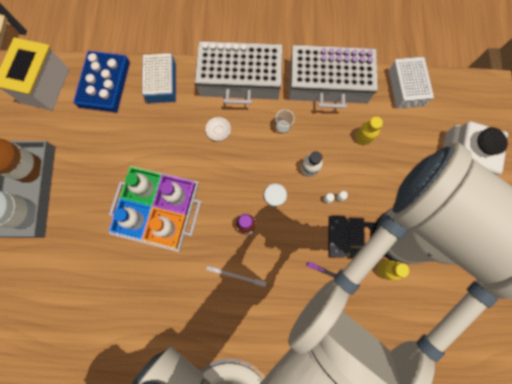

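View pics/scene4.png

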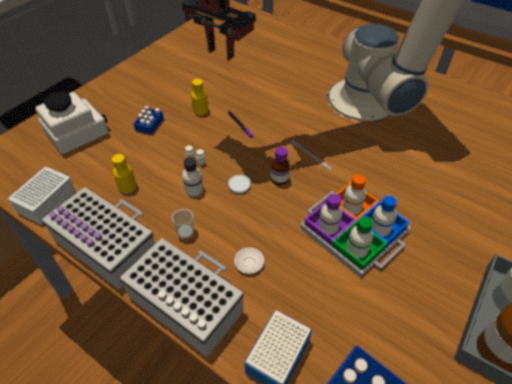

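All four bottles stand in their matching bins, and amber, grey and both yellow bottles haven't moved. I'll check numerically where the caps are, then hand in.

Run:
```python
from h import *
s,t=bot.calibration('scene'),bot.calibration('top')
for k,(a,b) in {'purple':((333,201),(171,187)),'orange':((358.5,181),(157,225)),'green':((364,224),(135,181)),'blue':((389,204),(123,214)),'amber':((280.9,153.6),(244.8,221)),'grey':((190,163),(316,158))}.items():
    x,e=tri(s,a,t,b);print(k,x.round(3),round(e,4),(x[:2]-BIN[k]).round(3) if k in BIN else '')
bot.sign_off()
```

```text
purple [0.523 0.169 0.108] 0.0046 [ 0.001 -0.005]
orange [0.431 0.191 0.108] 0.0013 [-0.003 -0.001]
green [0.537 0.259 0.103] 0.0023 [-0.003 -0.003]
blue [0.453 0.279 0.105] 0.0032 [ 0.001 -0.001]
amber [ 0.452 -0.019  0.097] 0.0001 
grey [ 0.618 -0.188  0.098] 0.0008 
the job is handed in; nothing more can be done
```

I loaded the four white bottles (purple, orange, green, blue) into the bins of their cap colours, gripping each by the cap, and handed the job in at about 51.5 s on the robot clock.

- **Final position:** The last top and scene pictures show all four upright. Their caps are within about 5 mm of the bin centres, using cap positions I read from the pictures by eye; the two views disagreed by up to 4.6 mm (purple).
- **Bottles left alone:** The brown bottle and the grey-cap bottle are where they started, to within about 2 mm. The two yellow bottles look unmoved in the pictures.
- **Setting down:** Purple and orange showed clear floor contact before release, and blue only a weak one. Force-reading noise let green go about 1 mm above the expected contact height; it stood steady afterwards.
- **Failed checks:** The wrist-camera colour mask failed in shade for green and blue, so I checked those two caps by eye against the predicted pixel before gripping. I also had to loosen the mask for purple.

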